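Slide a specimen carrier home under the stage's leaf springs

TASK

The aluminium slide carrier lies loose in the pocket of the microscope stage, just short of the two leaf springs. With the fingertips press down hard on its ribbed black rubber thumb pad and, still pressing, slide the carrier along the pocket so that its front edge goes in under both springs, until it is fully home against the end of the pocket; then take the fingers off. Do not lift or tip the carrier, keep off the glass slides and the springs, and leave the slide box, the jar and the oil bottle alone.

Things in the scene. Friction and masses are not known exactly. Their poses are not given: they have to be found in the camera images.
- stand: Fixed ivory microscope base, 340 x 230 mm, with a black stage (280 x 220 mm) whose top face is 106 mm above the bench. Origin: centre of the underside, on the bench. x: the sliding direction, from the thumb-pad end to the springs; z up. Nothing stands above the top face but the springs and their clamps (10 mm high, 22 mm wide) past the pocket's +x end. A knob hangs at the -y side, lower down.
- pocket (a point): Centre of the pocket in the stage, at the top face (z 106 mm). Axes as stand. The pocket is open above, 196 mm long (x -98 to +98 mm), 114 mm wide (y -57 to +57 mm), 6 mm deep, with a slippery ledge all round (friction about 0.2) that carries the carrier and a light window in the middle.
- stop (a point): Middle of the upper edge of the pocket's +x end wall, at the stage's top face (106 mm above the bench). The carrier's front edge meets this wall when it is fully home. Axes as stand.
- thumb_pad: Ribbed black rubber thumb pad in the carrier's top face, 32 mm (x) by 70 mm (y), under 1 mm proud. Origin: centre of its top. x: along the carrier to its front edge. It lies 24 mm from the carrier's rear edge, 136 mm behind the front edge; the glass begins 24 mm ahead of this point. Friction about 1 or more on a fingertip: pressed hard enough, the carrier is dragged along by the finger.
- carrier_nose (a point): Middle of the carrier's upper front edge; axes as thumb_pad. The carrier is a loose flat aluminium frame, 160 (x) by 110 (y) by 6 mm, about 0.23 kg, lying flush in the pocket with 2 mm play each side. At the start this edge is 26 to 34 mm from the end wall, short of the springs, and the rear edge 2 to 10 mm from the near wall, too little for a finger.
- slides: The three glass slides set flush in the carrier, each 26 x 76 mm, with pink and purple specimens. Origin: centre of the carrier's underside; axes as the carrier's. The glass spans x -32 to +58 mm and y -38 to +38 mm. Not to be pressed on.
- spring_left (a joint): Upward bend (rad) of the left polished steel leaf spring, 14 mm wide, at y = +36 mm of the stand, reaching 24 mm into the pocket over its end wall, lip turned up. 0 at rest (lowest point 3 mm below the top face, 14 mm before the end wall), about 0.1 when it rides on the carrier. Pushes down 2 to 3 N. To get under both lips, press on the pad with about 15 to 20 N.
- spring_right (a joint): The same for the right leaf spring, at y = -36 mm of the stand.
- slide_box: Blue plastic slide box with paler lid, 98 x 86 x 35 mm, loose on the bench beside the stand; origin at the centre of its underside. Leave alone.
- stain_jar: Purple round jar with black cap, 60 mm across, 98 mm high, loose on the bench beside the stand; origin at the centre of its underside. Leave alone.
- oil_bottle: Small amber dropper bottle with black cap and white label, 33 mm across, 83 mm high, loose on the bench beside the stand; origin at the centre of its underside. Leave alone.
Things that resemble listed ones, but are neither listed nor needed, are in the scene too. There is more than one size of the part that bears thumb_pad; the job needs the smallest.

How it is judged (in metres and radians):
On the way:
1. the carrier's front edge goes in under both leaf springs while the fingers press hard on its thumb pad (value of joint each of spring_left, spring_right above 0.05 rad and contact force between the fingers and thumb_pad above 6 N), for 0.05 s.
At the end, for the whole second after the job is handed in: The carrier lies flat in the pocket with its front edge against the end wall (within 2.5 mm), both leaf springs riding on top of it, at rest; bystanders where they were (x of carrier_nose in the frame of stop above -0.0025 m and z of carrier_nose in the frame of stop between -0.003 and 0.003 m and angle between the x axis of carrier_nose and the x axis of stand, either way round below 0.04 rad and angle between carrier_nose's own z axis and vertical below 0.03 rad and value of joint each of spring_left, spring_right above 0.06 rad and linear speed of slides below 0.01 m/s); the robot touches nothing.
It fails at once if the carrier is lifted or tipped out of the pocket (angle between carrier_nose's own z axis and vertical above 0.1 rad or z of slides in the frame of stand above 0.107 m).
It fails at once if the glass slides are pressed on (contact force between the arm and slides above 2 N).
It fails at once if the glass slides are pressed on by the fingers (contact force between the fingers and slides above 2 N).
It fails at once if a leaf spring is pushed or pried by the robot (contact force between the fingers and spring_left above 2 N or contact force between the fingers and spring_right above 2 N).
It fails at once if a bystander is shifted or tipped (distance of any of slide_box, stain_jar, oil_bottle from where it was at the start of the episode above 0.015 m or angle between any of slide_box, stain_jar, oil_bottle's own z axis and vertical above 0.2 rad).
It also fails if it takes over 40 s, if anything falls off the work surface, if the arm or the gripper's body presses on something with over 40 N, if the wrist force passes 120 N, or if a joint passes its speed limit or range.

ROBOT

A 7-joint arm with a two-finger parallel gripper is mounted at the origin on the work surface. World frame = base frame: x ahead of the robot, y to its left, z up, the work surface at z = 0. Lengths are in mm, angles in rad, forces in N, time in s.
With the tool pointing down it reaches from about 425 to 950 mm from the base axis. Payload 4.7 kg.
Tool frame: the origin (TCP) lies at the very end of the fingers, on their centre line; the grasp point (between the pads) lies 19 mm behind it; z points along the fingers, y is the line along which they close (so a half turn about z gives the same grasp; the last joint's range is limited). The gripper opens to 85 mm and grips with 20 to 120 N. Pads are 22 mm wide; open, the fingers measure 114 mm over their backs; the gripper's body (76 mm by 85 mm) begins 54 mm behind the grasp point. The pads swing forward as they close: fully open they stand 13 mm farther back than shut.
Start: joints at [1.199, 0.469, -0.049, 1.532, 0.024, 1.141, -0.082], TCP at [226.931, -635.728, 231.335] pointing down, gripper open.
Joint ranges: [-2.59, 2.59], [-0.33, 1.99], [-1.39, 1.29], [0.1, 2.45], [-1.04, 4.18], [0.21, 1.99], [-2.66, 2.66]. Speed limits (rad/s): [2.57, 2.57, 3.14, 3.14, 3.14, 3.14, 3.14].

INTERFACE

Orientations are given as a 3x3 rotation matrix whose columns are the frame's x, y, z axes.
In Python, from rig import arm gives the robot as it stands.
- The arm moves only by the shell command python3 -m creep 'ROWS'. ROWS is a JSON object of lists of equal length, an entry for each row: "slide": the shift along the tool's x, y, z in m, a list of three; "delta_rot": the turn, a rotation vector about the tool's x, y, z in degrees, a list of three; "jaw": the opening in per cent of the stroke, from 0 (shut) to 100 (fully open). In form: {"slide": [[dx, dy, dz], ...], "delta_rot": [[wx, wy, wz], ...], "jaw": [jaw, ...]}. A call has 1 to 5 rows; each row is the pose to reach, as a shift and turn from the pose commanded when the call began, along the tool's axes at that moment; what a row does not reach only later rows make up. A row lasts 1/10 s, in which the tool goes at most 50 mm and 8.59 degrees, less where a joint would pass 70% of its speed; a pose out of reach is approached as far as the arm can. A call with a gripper value outside its range is refused whole. The fingers move at their own pace and stop on an object; the grip force is fixed at half the most. Time passes only in rows, so rows that repeat a pose let the fingers close. It gives the time, the measured TCP pose, the force, the opening and the grip force at its end, in the units of the state.
- arm.state(): the state, without advancing time (a new reading comes with each control period).
- arm.read_camera(name): name is "side" or "top" or "wrist"; returns a dict with "pixels" (400x640x3 uint8, red, green, blue), "fx", "fy", "cx", "cy" (pixels), "dist" ([k1, k2, p1, p2, k3] as OpenCV has them; the pictures are not rectified), "camera_from_world" (4x4, takes a point from world to camera coordinates). Camera axes: x right, y down, z forward; pixel columns grow to the right and rows downward; lengths in mm; the calibration is good to about 2 mm. A picture is of the moment at which its call begins. There is no depth.
- arm.close_job(): hands the job in; it is judged then, once.
The state is a dict: "clock": time; "joints": joint angles; "qd": joint speeds; "joint_efforts": joint torques, N m; "position": TCP position; "tool_rot": TCP orientation; "wrist_force": force on the tool from outside, world axes, zero at the start; "moment": the same for the moment, N m; "opening": finger opening in mm; "grasp_force": force on a finger pad.
Only numpy, scipy, OpenCV 4.12 (cv2) and the standard library are available. Lean on these libraries where they do the work, as an engineer would, in place of code of your own. Each camera call takes 0.05 s, during which the arm holds its last target. There are 200 camera calls.

## Working session

There is one attempt and no reset: what is moved stays moved. The work goes in short steps, Python scripts to look and compute and a shell command to move; the robot and the scene stay as the last step left them, time stands still between calls to the robot, and variables do not carry over. Pictures are saved under pics/ and viewed, at most 10 in all, crops included, and the job is handed in when it is done.

```bash
ls; mkdir -p pics; python3 - <<'E'
from rig import arm
import cv2
for n in("top","side"):
    r=arm.read_camera(n); cv2.imwrite(f"pics/{n}0.png",r["pixels"][:,:,::-1])
    print(n,r["fx"],r["fy"],r["cx"],r["cy"],r["dist"],r["camera_from_world"])
s=arm.state();print(s["clock"],s["position"],s["tool_rot"],s["opening"],s["wrist_force"])
E
```

```text
pics
top 415.6178609440381 415.6178609440381 322.35303633017054 197.8477333168496 [-0.00194961  0.          0.          0.          0.        ] [[ 1.05942328e-02 -9.99546194e-01 -2.81987382e-02  1.09200993e+02]
 [-9.90717966e-01 -6.67038889e-03 -1.35769724e-01  5.81255904e+02]
 [ 1.35520014e-01  2.93753726e-02 -9.90339040e-01  1.02122831e+03]
 [ 0.00000000e+00  0.00000000e+00  0.00000000e+00  1.00000000e+00]]
side 432.8772756591769 432.8772756591769 315.95658143181083 202.9353895106982 [-0.04024228  0.          0.          0.          0.        ] [[-8.13648372e-01 -5.81112216e-01  1.68795516e-02  5.55498364e+02]
 [-4.17441514e-01  5.63782922e-01 -7.12664998e-01  2.46059073e+02]
 [ 4.04621933e-01 -5.86904941e-01 -7.01301420e-01  9.70771195e+02]
 [ 0.00000000e+00  0.00000000e+00  0.00000000e+00  1.00000000e+00]]
0.1 [ 226.72633823 -635.23031648  230.33811544] [[ 9.41814407e-01  3.36132675e-01 -6.68421595e-04]
 [ 3.36133333e-01 -9.41812922e-01  1.67406257e-03]
 [-6.68209655e-05 -1.80133503e-03 -9.99998375e-01]] 85.45029117868275 [ 0.22265893 -0.31122598 -0.77558647]
```

View pics/top0.png

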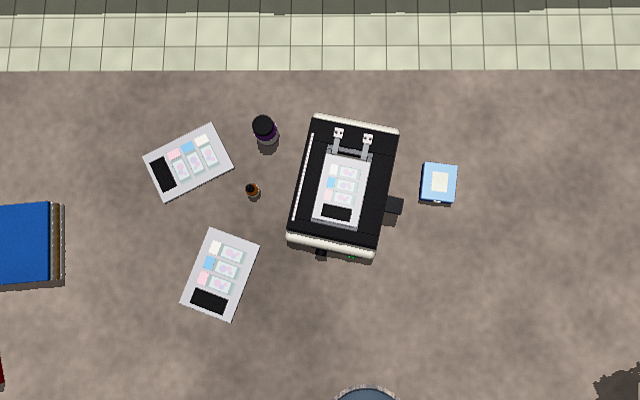

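View pics/side0.png

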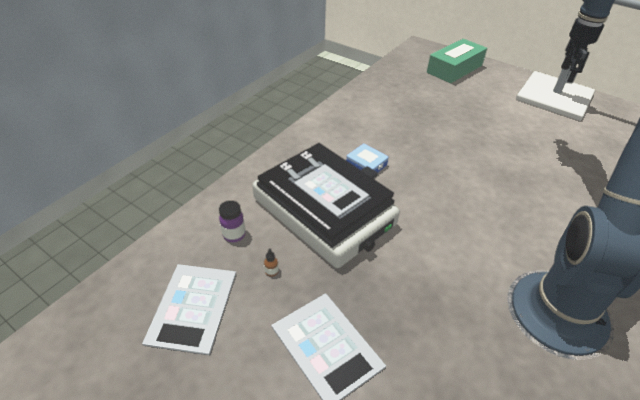

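The thumb pad could be any of three black patches in the top view: the carrier in the stage at (336,213), and two larger loose carriers on the bench at (162,175) and (208,301). I choose the one in the stage pocket, which is the smallest, and check it in a close crop.

```bash
python3 - <<'E'
import cv2,numpy as np
a=cv2.imread("pics/top0.png")[105:265,275:415]; b=cv2.imread("pics/side0.png")[135:275,245:405]
a=cv2.resize(a,None,fx=3.75,fy=3.75,interpolation=cv2.INTER_CUBIC)
cv2.imwrite("pics/crop0.png",a)
E
```

```text
(no output)
```

View pics/crop0.png

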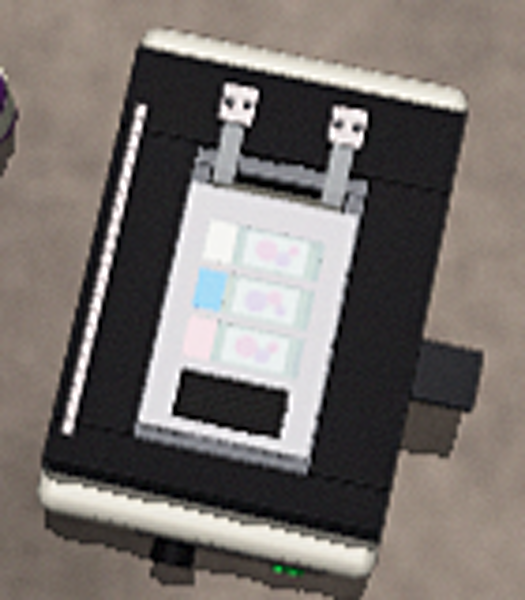

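The crop shows the right carrier: one pad, three slides, front edge just short of the springs. Its pad corners are at crop (182,369), (290,391), (281,438), (173,415), and the carrier corners at (192,180), (358,215), (302,457), (137,424).

```bash
cat > h.py <<'E'
import cv2,numpy as np
def ray(r,px,z):
    """pixels -> world points on the plane z (mm)"""
    K=np.array([[r["fx"],0,r["cx"]],[0,r["fy"],r["cy"]],[0,0,1]])
    u=cv2.undistortPoints(np.array(px,float).reshape(-1,1,2),K,np.array(r["dist"],float))[:,0]
    M=np.array(r["camera_from_world"]);R=M[:3,:3];c=-R.T@M[:3,3]
    d=np.c_[u,np.ones(len(u))]@R
    return c+d*((z-c[2])/d[:,2])[:,None]
E
python3 - <<'E'
from rig import arm
from h import *
r=arm.read_camera("top")
f=lambda c:(np.array(c,float)+.5)/3.75-.5+[275,105]
P=ray(r,f([(182,369),(290,391),(281,438),(173,415)]),106)
C=ray(r,f([(192,180),(358,215),(302,457),(137,424)]),106)
L=lambda Q:[np.linalg.norm(Q[i]-Q[(i+1)%4]).round(1) for i in range(4)]
print("pad",P.mean(0).round(1),L(P),"carrier",C.mean(0).round(1),L(C))
ax=(C[0]+C[1]-C[2]-C[3])/2; ax/=np.linalg.norm(ax); print("ax",ax,np.degrees(np.arctan2(ax[1],ax[0])))
E_=ray(r,f([(200,152),(367,183)]),106).mean(0)
print("rear->pad",(P.mean(0)-(C[2]+C[3])/2)@ax,"nose->wall",(E_-(C[0]+C[1])/2)@ax)
S=ray(r,f([(148,42),(466,110),(378,546),(45,470)]),106);print("stage?",S.round(0))
pc=(C.mean(0)-ax*56+P.mean(0))/2;print("pad est",pc)
s=arm.state();R=np.array(s["tool_rot"]);d=pc-s["position"]
print("tool shift to pad",R.T@d, "tool x heading",np.degrees(np.arctan2(R[1,0],R[0,0])),"qs",s["joints"],"ax in tool",R.T@ax)
E
```

```text
pad [537.2  78.6 106. ] [np.float64(70.2), np.float64(30.5), np.float64(70.1), np.float64(30.0)] carrier [592.3  68.7 106. ] [np.float64(109.7), np.float64(160.6), np.float64(106.7), np.float64(162.6)]
ax [ 0.976554   -0.21527258  0.        ] -12.431519621801597
rear->pad 24.8705724775733 nose->wall 20.641256173147934
stage? [[776. 135. 106.]
 [730. -73. 106.]
 [448. -14. 106.]
 [494. 197. 106.]]
pad est [537.41706153  79.68264065 106.        ]
tool shift to pad [ 532.949113   -568.76028648  125.30751333] tool x heading 19.64479828112749 qs [ 1.19908477  0.46928356 -0.04860132  1.53339102  0.02411296  1.14098103
 -0.08228127] ax in tool [ 8.47341491e-01  5.31047748e-01 -8.28813890e-04]
```

```bash
python3 -m creep '{"slide":[[0.032,-0.034,0],[0.064,-0.068,0],[0.096,-0.102,0],[0.128,-0.136,0],[0.16,-0.17,0]],"delta_rot":[[0,0,0],[0,0,0],[0,0,0],[0,0,0],[0,0,0]],"jaw":[0,0,0,0,0]}'
python3 -m creep '{"slide":[[0.032,-0.034,0],[0.064,-0.068,0],[0.096,-0.102,0],[0.128,-0.136,0],[0.16,-0.17,0]],"delta_rot":[[0,0,0],[0,0,0],[0,0,0],[0,0,0],[0,0,0]],"jaw":[0,0,0,0,0]}'
python3 -m creep '{"slide":[[0.032,-0.034,0],[0.064,-0.068,0],[0.096,-0.102,0],[0.128,-0.136,0],[0.16,-0.17,0]],"delta_rot":[[0,0,7],[0,0,14],[0,0,21],[0,0,28],[0,0,32]],"jaw":[0,0,0,0,0]}'
python3 - <<'E'
from rig import arm
import numpy as np
s=arm.state();R=np.array(s["tool_rot"]);print(s["clock"],s["position"],R.round(4).tolist(),s["opening"],s["wrist_force"],R.T@(np.array([537.4,79.5,106])-s["position"]),s["joints"])
E
```

```text
clock: 0.65
position: [320.8, -419.9, 231.2]
tool_rot: [[0.942, 0.336, -0.0], [0.336, -0.942, 0.0], [-0.0, -0.0, -1.0]]
wrist_force: [1.1, 0.5, 0.6]
opening: 12.4
grasp_force: 0.0
clock: 1.15
position: [414.3, -206.1, 231.4]
tool_rot: [[0.942, 0.336, 0.0], [0.336, -0.942, -0.0], [0.0, 0.0, -1.0]]
wrist_force: [0.3, -0.2, 0.3]
opening: 0.3
grasp_force: 0.0
clock: 1.65
position: [506.2, 3.1, 231.2]
tool_rot: [[0.976, -0.22, -0.0], [-0.22, -0.976, -0.001], [0.0, 0.001, -1.0]]
wrist_force: [0.5, -0.6, -0.3]
opening: -0.2
grasp_force: 0.0
1.65 [506.17194067   3.08492289 231.24737314] [[0.9756, -0.2195, -0.0], [-0.2195, -0.9756, -0.0009], [0.0002, 0.0009, -1.0]] -0.16727796572828085 [ 0.49445528 -0.64995803 -0.26804469] [ 13.6725295  -81.51326839 125.1799073 ] [ 0.26405438  0.22175883 -0.41155587  1.90864971  0.10370933  1.03169659
 -1.983987  ]
```

```bash
python3 -m creep '{"slide":[[0.006,-0.035,0.02],[0.013,-0.078,0.04],[0.013,-0.078,0.06],[0.013,-0.078,0.08],[0.013,-0.078,0.1]],"delta_rot":[[0,0,0],[0,0,0],[0,0,0],[0,0,0],[0,0,0]],"jaw":[0,0,0,0,0]}'
python3 -m creep '{"slide":[[0,0,0],[0,0,0]],"delta_rot":[[0,0,0],[0,0,0]],"jaw":[0,0]}'
python3 - <<'E'
from rig import arm
import cv2,numpy as np
from h import *
s=arm.state();R=np.array(s["tool_rot"]);print(s["position"],s["wrist_force"],R.T@(np.array([537.4,79.5,106])-s["position"]))
r=arm.read_camera("side");a=r["pixels"][130:280,240:410,::-1]
w=arm.read_camera("wrist");b=w["pixels"][:,:,::-1]
M=np.array(r["camera_from_world"])
a=cv2.resize(a,(510,450),interpolation=cv2.INTER_CUBIC)
cv2.imwrite("pics/s1.png",a); cv2.imwrite("pics/w1.png",b)
E
```

```text
clock: 2.15
position: [535.2, 76.1, 130.2]
tool_rot: [[0.977, -0.213, -0.001], [-0.213, -0.977, -0.0], [-0.001, 0.0, -1.0]]
wrist_force: [0.1, -0.1, -0.4]
opening: -0.2
grasp_force: 0.0
clock: 2.35
position: [535.4, 75.6, 131.4]
tool_rot: [[0.977, -0.214, -0.0], [-0.214, -0.977, -0.0], [-0.0, 0.0, -1.0]]
wrist_force: [-0.2, 0.3, 0.3]
opening: 0.4
grasp_force: 0.0
[535.36229216  75.57458631 131.40168693] [-0.19236265  0.31814499  0.28923191] [ 1.16112252 -4.2739148  25.40063526]
```

View pics/s1.png

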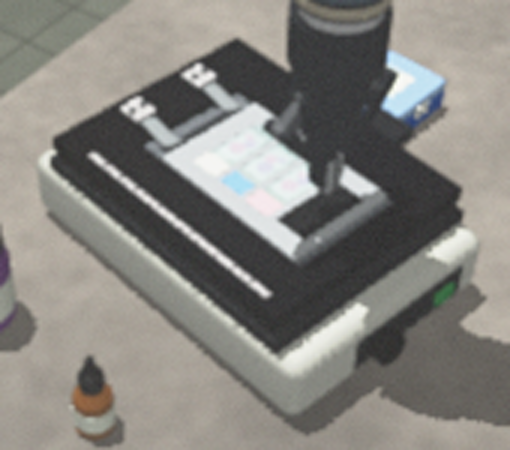

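View pics/w1.png

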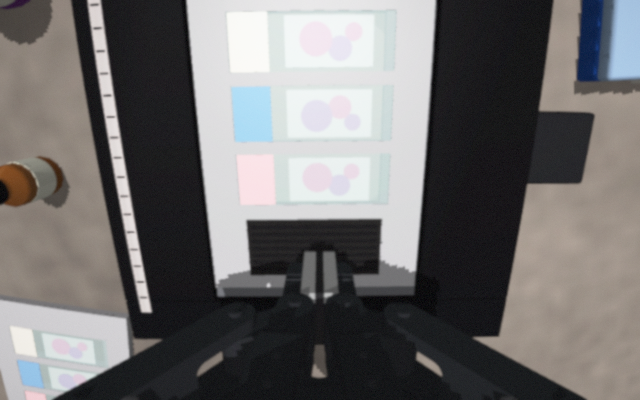

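The wrist view shows the shut fingers above the pad, square to it. Pad corners are (248,220), (381,219), (251,275), (379,274), and the rear edge is near row 295.

```bash
python3 - <<'E'
from rig import arm
from h import *
w=arm.read_camera("wrist");s=arm.state();R=np.array(s["tool_rot"]);p=np.array(s["position"])
P=ray(w,[(248,220),(381,219),(379,274),(251,275)],106.5);print(P.round(1),P.mean(0))
print(((P-p)@R).round(1),(P.mean(0)-p)@R)
E
```

```text
[[558.6 110.2 106.5]
 [544.4  42.6 106.5]
 [512.9  48.8 106.5]
 [527.3 117.5 106.5]] [535.7911467   79.77961862 106.5       ]
[[ 14.5 -38.5  26.1]
 [ 15.   30.7  26.1]
 [-17.1  31.4  26. ]
 [-17.7 -38.9  26.1]] [-1.32045416 -3.81997793 26.07300827]
```

```bash
python3 -m creep '{"slide":[[0,-0.004,0.008],[0,-0.004,0.016],[0,-0.004,0.02],[0,-0.004,0.02],[0,-0.004,0.02]],"delta_rot":[[0,0,0],[0,0,0],[0,0,0],[0,0,0],[0,0,0]],"jaw":[0,0,0,0,0]}'
python3 -m creep '{"slide":[[0,0,0.002],[0,0,0.004],[0,0,0.004],[0,0,0.004]],"delta_rot":[[0,0,0],[0,0,0],[0,0,0],[0,0,0]],"jaw":[0,0,0,0]}'
```

```text
clock: 3.0
position: [536.1, 79.5, 111.1]
tool_rot: [[0.977, -0.214, -0.0], [-0.214, -0.977, -0.0], [-0.0, 0.0, -1.0]]
wrist_force: [-1.2, 0.1, 0.2]
opening: 0.1
grasp_force: 0.0
clock: 3.4
position: [536.2, 79.5, 107.3]
tool_rot: [[0.977, -0.214, 0.0], [-0.214, -0.977, -0.0], [0.0, 0.0, -1.0]]
wrist_force: [-0.3, 0.2, -0.7]
opening: -0.1
grasp_force: 0.0
```

```bash
python3 -m creep '{"slide":[[0,0,0.001],[0,0,0.002],[0,0,0.002],[0,0,0.002]],"delta_rot":[[0,0,0],[0,0,0],[0,0,0],[0,0,0]],"jaw":[0,0,0,0]}'
```

```text
clock: 3.8
position: [537.1, 79.9, 106.9]
tool_rot: [[0.977, -0.214, 0.002], [-0.214, -0.977, 0.0], [0.002, -0.0, -1.0]]
wrist_force: [-1.8, 0.7, 8.6]
opening: 0.2
grasp_force: 4.4
```

```bash
python3 -m creep '{"slide":[[0,0,0.001],[0,0,0.002],[0,0,0.002]],"delta_rot":[[0,0,0],[0,0,0],[0,0,0]],"jaw":[0,0,0]}'
```

```text
clock: 4.1
position: [538.3, 80.2, 106.8]
tool_rot: [[0.977, -0.214, 0.005], [-0.214, -0.977, 0.0], [0.005, -0.001, -1.0]]
wrist_force: [-3.5, -0.6, 19.3]
opening: -0.3
grasp_force: 9.8
```

```bash
python3 -m creep '{"slide":[[0.003,0,0],[0.006,0,0],[0.009,0,0],[0.012,0,0],[0.012,0,0]],"delta_rot":[[0,0,0],[0,0,0],[0,0,0],[0,0,0],[0,0,0]],"jaw":[0,0,0,0,0]}'
```

```text
clock: 4.6
position: [547.7, 79.0, 106.8]
tool_rot: [[0.977, -0.213, 0.0], [-0.213, -0.977, 0.001], [-0.0, -0.001, -1.0]]
wrist_force: [-9.0, 1.8, 22.7]
opening: -0.2
grasp_force: 12.0
```

```bash
python3 -m creep '{"slide":[[0.002,0,0],[0.004,0,0],[0.006,0,0],[0.008,0,0],[0.008,0,0]],"delta_rot":[[0,0,0],[0,0,0],[0,0,0],[0,0,0],[0,0,0]],"jaw":[0,0,0,0,0]}'
python3 - <<'E'
from rig import arm
import cv2
a=arm.read_camera("top")["pixels"][105:265,275:415,::-1]
cv2.imwrite("pics/t2.png",cv2.resize(a,None,fx=3.75,fy=3.75,interpolation=cv2.INTER_CUBIC))
E
```

```text
clock: 5.1
position: [555.1, 77.4, 106.8]
tool_rot: [[0.977, -0.212, 0.001], [-0.212, -0.977, 0.0], [0.001, -0.0, -1.0]]
wrist_force: [-5.6, 0.3, 19.1]
opening: 0.1
grasp_force: 9.5
```

View pics/t2.png

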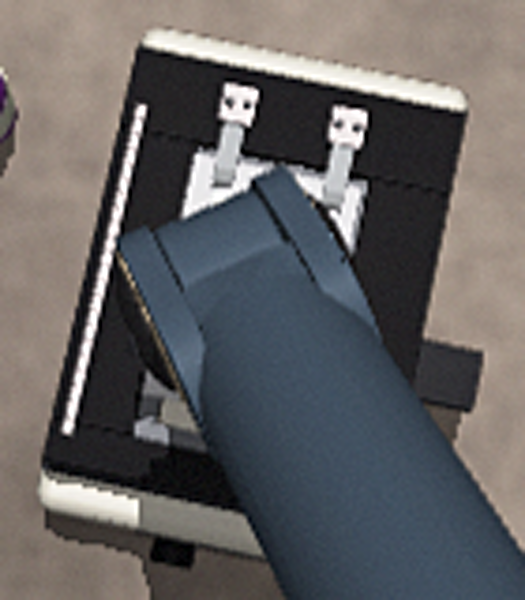

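The carrier is being dragged along. Its front edge is now under both springs, at about crop row 152 on the left, close to the end wall. I push on until the wall stops it.

```bash
python3 -m creep '{"slide":[[0.002,0,0],[0.004,0,0],[0.006,0,0],[0.006,0,0]],"delta_rot":[[0,0,0],[0,0,0],[0,0,0],[0,0,0]],"jaw":[0,0,0,0]}'
```

```text
clock: 5.55
position: [562.7, 75.8, 106.8]
tool_rot: [[0.977, -0.213, 0.003], [-0.213, -0.977, 0.001], [0.003, -0.002, -1.0]]
wrist_force: [-5.5, 0.5, 20.4]
opening: 0.2
grasp_force: 9.9
```

```bash
python3 -m creep '{"slide":[[0.002,0,0],[0.004,0,0],[0.004,0,0]],"delta_rot":[[0,0,0],[0,0,0],[0,0,0]],"jaw":[0,0,0]}'
```

```text
clock: 5.85
position: [562.8, 75.8, 106.8]
tool_rot: [[0.977, -0.213, -0.005], [-0.213, -0.977, 0.0], [-0.005, 0.001, -1.0]]
wrist_force: [-14.6, 2.4, 27.7]
opening: -0.2
grasp_force: 14.0
```

```bash
python3 -m creep '{"slide":[[0.002,0,0],[0.003,0,0],[0.003,0,0],[0.003,0,0]],"delta_rot":[[0,0,0],[0,0,0],[0,0,0],[0,0,0]],"jaw":[0,0,0,0]}'
python3 - <<'E'
from rig import arm
import cv2
from h import *
w=arm.read_camera("wrist");s=arm.state();R=np.array(s["tool_rot"]);p=np.array(s["position"])
cv2.imwrite("pics/w3.png",w["pixels"][:,:,::-1])
E
```

```text
clock: 6.25
position: [562.9, 75.8, 106.7]
tool_rot: [[0.977, -0.212, -0.011], [-0.212, -0.977, -0.0], [-0.01, 0.002, -1.0]]
wrist_force: [-20.9, 2.5, 33.8]
opening: -0.0
grasp_force: 16.8
```

View pics/w3.png

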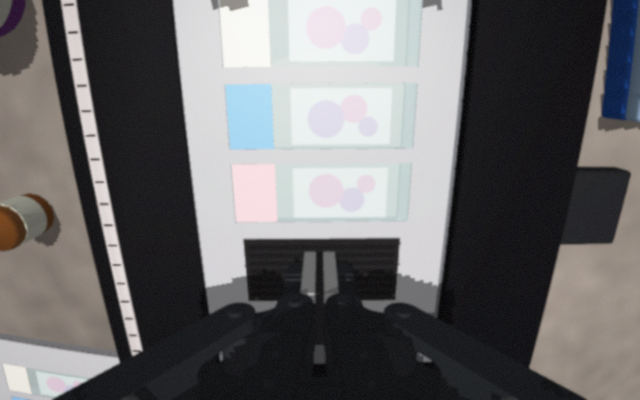

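The wall stops the carrier firmly. I unwind most of the forward push, then lift off.

```bash
python3 -m creep '{"slide":[[-0.003,0,0],[-0.006,0,-0.001],[-0.006,0,-0.003],[-0.006,0,-0.006],[-0.006,0,-0.012]],"delta_rot":[[0,0,0],[0,0,0],[0,0,0],[0,0,0],[0,0,0]],"jaw":[0,0,0,0,0]}'
python3 -m creep '{"slide":[[-0.01,0,-0.03],[-0.03,0,-0.06],[-0.07,0,-0.1],[-0.1,0.04,-0.13],[-0.1,0.08,-0.13]],"delta_rot":[[0,0,0],[0,0,0],[0,0,0],[0,0,0],[0,0,0]],"jaw":[0,0,0,0,0]}'
python3 -m creep '{"slide":[[0,0.04,0],[0,0.09,0],[0,0.14,0],[0,0.19,0],[0,0.24,0]],"delta_rot":[[0,0,0],[0,0,0],[0,0,0],[0,0,0],[0,0,0]],"jaw":[0,0,0,0,0]}'
python3 - <<'E'
from rig import arm
import cv2
a=arm.read_camera("top")["pixels"][105:265,275:415,::-1]
cv2.imwrite("pics/t4.png",cv2.resize(a,None,fx=3.75,fy=3.75,interpolation=cv2.INTER_CUBIC))
E
```

```text
clock: 6.8
position: [562.3, 73.3, 114.9]
tool_rot: [[0.977, -0.214, -0.001], [-0.214, -0.977, -0.0], [-0.001, 0.001, -1.0]]
wrist_force: [0.3, -0.4, 0.6]
opening: -0.2
grasp_force: 0.0
clock: 7.3
position: [447.4, 20.0, 248.5]
tool_rot: [[0.979, -0.206, 0.006], [-0.206, -0.979, 0.001], [0.005, -0.002, -1.0]]
wrist_force: [2.0, -1.2, -0.2]
opening: 0.3
grasp_force: 0.0
clock: 7.8
position: [395.6, -219.5, 245.7]
tool_rot: [[0.977, -0.214, 0.001], [-0.214, -0.977, -0.0], [0.001, 0.0, -1.0]]
wrist_force: [1.0, -0.5, 0.3]
opening: -0.2
grasp_force: 0.0
```

View pics/t4.png

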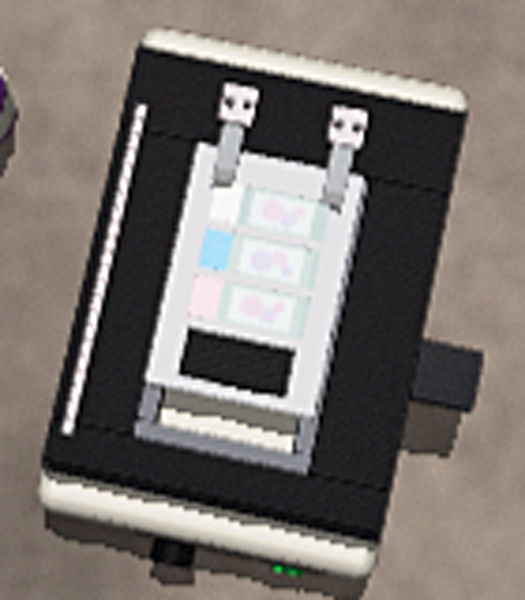

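Now the carrier lies under both springs with its front edge at the pocket end, front corners (200,143) and (368,177). The gap behind it should be 36 mm if it is home, so I check that.

```bash
python3 - <<'E'
from rig import arm
from h import *
r=arm.read_camera("top")
f=lambda c:(np.array(c,float)+.5)/3.75-.5+[275,105]
C=ray(r,f([(200,143),(368,177),(314,416),(147,383)]),106)
W=ray(r,f([(137,434),(305,470)]),106)
ax=np.array([.9766,-.2153,0]);P=ray(r,f([(187,329),(297,348),(288,397),(179,374)]),106).mean(0)
print("gap",((C[2]-W[1])@ax,(C[3]-W[0])@ax),"yaw",[np.degrees(np.arctan2(*(C[a]-C[b])[1::-1])) for a,b in((0,3),(1,2))],"pad",P,"moved",(P-[537.2,78.6,106])@ax)
E
```

```text
gap (np.float64(34.69716071709686), np.float64(33.17099885035245)) yaw [np.float64(-11.636562494265407), np.float64(-12.704645067597058)] pad [563.69624089  74.74603838 106.        ] moved 26.70598678867584
```

```bash
python3 -c "
from rig import arm
print(arm.close_job())"
```

```text
the job is handed in; nothing more can be done
None
```

I pressed the carrier at about 20 N and slid it roughly 26 mm under both springs until it stopped firmly, then took the fingers off and handed the job in; the rear gap measured 33–35 mm against the 36 mm expected fully home, and no verdict came back.

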